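# Rock the tight orange stopper out of the suction flask

## Robot

A 6-joint arm with a two-finger parallel gripper is mounted at the origin on the work surface. World frame = base frame: x ahead of the robot, y to its left, z up, the work surface at z = 0. Lengths are in mm, angles in rad, forces in N, time in s.
With the tool pointing down it reaches from about 325 to 775 mm from the base axis. Payload 5.5 kg.
Tool frame: the origin (TCP) lies at the very end of the fingers, on their centre line; the grasp point (between the pads) lies 19 mm behind it; z points along the fingers, y is the line along which they close (so a half turn about z gives the same grasp; the last joint's range is limited). The gripper opens to 88 mm and grips with 3 to 60 N. Pads are 20 mm wide; open, the fingers measure 115 mm over their backs; the gripper's body (75 mm by 178 mm) begins 61 mm behind the grasp point.
Start: joints at [1.151, 0.091, 1.231, -0, 1.82, -0.057], TCP at [212.941, 560.957, 222.631] pointing down, gripper open.
Joint ranges: [-2.87, 2.87], [-0.86, 2.18], [0.17, 2.46], [-1.51, 4.65], [0.06, 2.69], [-2.65, 2.65]. Speed limits (rad/s): [2.57, 2.57, 3.01, 3.14, 3.14, 3.14].

## Interface

Orientations are given as a unit quaternion [w, x, y, z].
In Python, from rig import r gives the robot as it stands.
- The arm moves only by the shell command python3 -m inch 'ROWS' [FORCE]. ROWS is JSON, a list of rows, each a list of 7 numbers: the turn, a rotation vector about the tool's x, y, z in rad, then the shift along the tool's x, y, z in cm, then the opening, from 0 (shut) to 1 (fully open). In form: [[ax, ay, az, dx, dy, dz, claw], ...]. A call has 1 to 10 rows; each row is the pose to reach, as a shift and turn from the pose commanded when the call began, along the tool's axes at that moment; what a row does not reach only later rows make up. A row lasts 1/10 s, in which the tool goes at most 50 mm and 8.59 degrees, less where a joint would pass 70% of its speed; a pose out of reach is approached as far as the arm can. A call with a gripper value outside its range is refused whole. The fingers move at their own pace and stop on an object; FORCE is the grip in N (left out, the last holds). Time passes only in rows, so rows that repeat a pose let the fingers close. It gives the time, the measured TCP pose, the force, the opening and the grip force at its end, in the units of the state.
- r.read_state(): the state, without advancing time (a new reading comes with each control period).
- r.capture(name): name is "scene" or "top"; returns a dict with "pixels" (400x640x3 uint8, red, green, blue), "vfov" (degrees; the focal length in pixels is half the picture's height over the tangent of half this angle, whatever the lens; pixels are square), "cx", "cy" (the principal point, pixels), "rvec" (rotation vector, rad) and "tvec" (3), from world to camera coordinates, as OpenCV has them. Camera axes: x right, y down, z forward; pixel columns grow to the right and rows downward; lengths in mm; the calibration is good to about 2 mm. A picture is of the moment at which its call begins. There is no depth.
- r.sign_off(): hands the job in; it is judged then, once.
The state is a dict: "time": time; "joint_pos": joint angles; "joint_velocities": joint speeds; "joint_torque": joint torques, N m; "ee_pos": TCP position; "eef_rot": TCP orientation; "ft_force": force on the tool from outside, world axes, zero at the start; "wrist_torque": the same for the moment, N m; "finger_gap": finger opening in mm; "gripper_force": force on a finger pad.
Only numpy, scipy, OpenCV 4.12 (cv2) and the standard library are available. Lean on these libraries where they do the work, as an engineer would, in place of code of your own. Each camera call takes 0.05 s, during which the arm holds its last target. There are 200 camera calls.

## Task

Loosen the tight orange stopper by rocking it in the neck of its flask, about ten degrees first towards the flask's side arm and then about ten degrees the other way; then pull it straight up out of the neck and set it down in the white porcelain dish, without letting it drop. Leave the green stopper in its flask.

Things in the scene. Friction and masses are not known exactly. Their poses are not given: they have to be found in the camera images.
- orange_head (a point): Centre of the head of the loose orange stopper (60 g). Head: upright block, 24 mm along x (pinch it across this), 34 mm along y, 36 mm tall. Under it a round plug 24 mm thick, its flat end 46 mm below this point; its lowest 18 mm sit in the neck, 12 mm show below the head. z up. Ribs in the neck grip it (some 10 to 15 N to pull it); it rocks about a point 37 mm below this one, to 15 degrees at most.
- flask: Clear conical suction flask with the orange stopper, fixed in a 104 mm dark ring. Origin: centre of its underside, on the table; z up. Its thin glass side arm points along +x, 98 mm up, ending 64 mm from the axis. Neck black, upright, 40 mm across, rim 128 mm up; bore 30 mm across, 18 mm deep. At the start the stopper's axes are parallel to the flask's and its head's centre is 156 mm up.
- green_head (a point): Centre of the head of the green stopper, of the same shape, in another flask of the same kind; it is to be left alone. A third such flask stands open.
- dish: White round porcelain dish, loose, about 0.5 kg, 160 mm across and 20 mm high, with a sloping rim and, in the middle, a flat floor 90 mm across about 5 mm above the table. Origin at the centre of its underside, on the table. The stopper may stand or lie in it.
There are look-alikes about, which are no part of the job. Leave any purple or red look-alike of the flask alone.

How it is judged (in metres and radians):
On the way, in this order (a step that is already met when the one before it is completed fails the run):
1. the orange stopper, raised less than 10 mm in the neck, is tilted towards the side arm by more than 4 degrees (z of orange_head in the frame of flask below 0.166 m and angle between orange_head's own z axis and vertical above 0.07 rad and x of orange_head in the frame of flask above 0.0015 m), for 0.05 s.
2. then, raised less than 10 mm in the neck, it is tilted away from the side arm by more than 4 degrees (z of orange_head in the frame of flask below 0.166 m and angle between orange_head's own z axis and vertical above 0.07 rad and x of orange_head in the frame of flask below -0.0015 m), for 0.05 s.
3. then it is pulled straight up: its end just above the rim, over the neck within 20 mm, upright within 17 degrees (z of orange_head in the frame of flask above 0.174 m and horizontal distance between orange_head and flask below 0.02 m and angle between orange_head's own z axis and vertical below 0.3 rad), for 0.05 s.
At the end, for the whole second after the job is handed in: The orange stopper rests in the white dish, standing or lying, its head's centre within 70 mm of the dish's centre and less than 65 mm above the dish's underside; the green stopper is still in its flask, moved less than 12 mm (horizontal distance between orange_head and dish below 0.07 m and z of orange_head in the frame of dish between 0.005 and 0.065 m and linear speed of orange below 0.03 m/s and distance of green_head from where it was at the start of the episode below 0.012 m); the robot touches nothing.
It fails at once if the green stopper is moved by more than 12 mm (distance of green_head from where it was at the start of the episode above 0.012 m).
It fails at once if the orange stopper is let go, away from its flask, with its head more than 95 mm above the dish's underside (some 45 mm above its place) (contact force between the fingers and orange below 0.01 N and horizontal distance between orange_head and flask above 0.04 m and z of orange_head in the frame of dish above 0.095 m).
It also fails if it takes over 43 s, if anything falls off the work surface, if the arm or the gripper's body presses on something with over 40 N, if the wrist force passes 120 N, or if a joint passes its speed limit or range.

## Working session

There is one attempt and no reset: what is moved stays moved. The work goes in short steps, Python scripts to look and compute and a shell command to move; the robot and the scene stay as the last step left them, time stands still between calls to the robot, and variables do not carry over. Pictures are saved under pics/ and viewed, at most 10 in all, crops included, and the job is handed in when it is done.

```bash
mkdir -p pics; ls
python3 - <<'E'
from rig import r
import cv2
s=r.read_state(); print({k:s[k] for k in('time','ee_pos','eef_rot','finger_gap')})
for n in("scene","top"):
    c=r.capture(n); print(n,c["vfov"],c["cx"],c["cy"],c["rvec"],c["tvec"],[k for k in c])
    cv2.imwrite(f"pics/{n}0.png",c["pixels"][:,:,::-1])
E
```

```text
pics
{'time': 0.0, 'ee_pos': array([212.81199806, 560.67590753, 221.53581781]), 'eef_rot': array([-2.18555660e-04,  1.80395912e-01,  9.83593611e-01, -9.35794344e-04]), 'finger_gap': 87.72052678009173}
scene 43.66837988613587 317.57703984701476 202.04106490777895 [ 2.1537437   0.77130927 -0.33866893] [-385.15128521 -111.79474906 1251.36643581] ['pixels', 'vfov', 'cx', 'cy', 'rvec', 'tvec']
top 49.730101175219936 321.31010030617654 198.88012033519178 [ 2.11899686 -2.15909761  0.18865905] [-3.82742193e-01  4.97181387e+02  1.06947958e+03] ['pixels', 'vfov', 'cx', 'cy', 'rvec', 'tvec']
```

View pics/scene0.png

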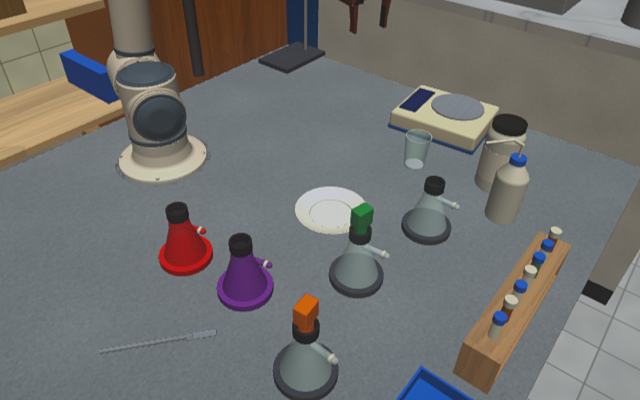

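View pics/top0.png

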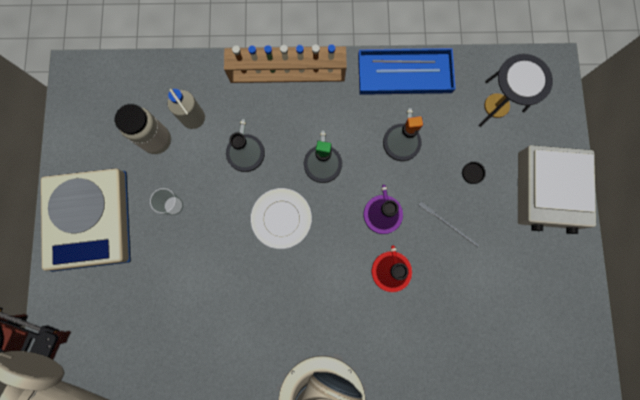

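The scene view shows one orange block at (306,313) on a clear flask, with its side-arm tip at (334,359). The green stopper is at (362,215), the open flask at (427,205), and the dish at (331,209). Purple is at (245,270) and red at (185,240). In the top view the orange head is at (414,126) over a ring at (402,141), and the dish is at (281,218).

Candidates for "orange" (top view): orange (414,126), green (323,149), open flask (240,143), purple (388,209) and red (398,271). I choose (414,126).

```bash
cat > h.py <<'E'
import cv2, numpy as np
from rig import r
def cam(n):
    c=r.capture(n); f=200/np.tan(np.radians(c["vfov"]/2))
    c["K"]=np.array([[f,0,c["cx"]],[0,f,c["cy"]],[0,0,1]]); c["R"]=cv2.Rodrigues(np.array(c["rvec"]))[0]
    c["t"]=np.array(c["tvec"]).reshape(3); c["C"]=-c["R"].T@c["t"]; c["hsv"]=cv2.cvtColor(c["pixels"],cv2.COLOR_RGB2HSV); return c
def ray(c,p): 
    d=c["R"].T@np.linalg.solve(c["K"],[p[0],p[1],1]); return d/np.linalg.norm(d)
def onz(c,p,z):
    d=ray(c,p); return c["C"]+d*(z-c["C"][2])/d[2]
def tri(a,p,b,q):
    d,e=ray(a,p),ray(b,q); s=np.linalg.lstsq(np.c_[d,-e],b["C"]-a["C"],rcond=None)[0]
    P,Q=a["C"]+s[0]*d,b["C"]+s[1]*e; return (P+Q)/2,np.linalg.norm(P-Q)
def proj(c,P): return cv2.projectPoints(np.array([P],float),np.array(c["rvec"],float),c["t"],c["K"],None)[0].ravel()
def blob(c,lo,hi,box=None):
    m=cv2.inRange(c["hsv"],np.array(lo),np.array(hi))
    if box: k=np.zeros_like(m); x0,y0,x1,y1=box; k[y0:y1,x0:x1]=255; m&=k
    n,l,s,ce=cv2.connectedComponentsWithStats(m); i=1+np.argmax(s[1:,4]); return ce[i],s[i],(l==i).astype(np.uint8)
E
python3 - <<'E'
from h import *
np.set_printoptions(precision=1,suppress=True)
a,b=cam("scene"),cam("top")
for nm,lo,hi,ba,bb in(("orange",(8,150,80),(18,255,255),(280,285,330,335),(395,105,430,145)),("green",(50,120,40),(80,255,255),None,None)):
    p,s,_=blob(a,lo,hi,ba); q,s2,m=blob(b,lo,hi,bb); print(nm,p,s,q,s2,*tri(a,p,b,q))
    print(cv2.minAreaRect(cv2.findContours(m,0,1)[0][0]))
# top-view side arm tips, whitish
for nm,box in(("Otip",(400,104,416,122)),("Gtip",(316,125,330,143))):
    p,s,m=blob(b,(0,0,150),(179,80,255),box); print(nm,p,s,onz(b,p,98))
p,s,m=blob(b,(0,0,170),(179,60,255),(240,180,320,255)); e=cv2.fitEllipse(cv2.findContours(m,0,1)[0][0]); print("dish",p,s,e,onz(b,e[0],20))
p,s,m=blob(a,(0,0,150),(179,90,255),(290,180,352,236)); e=cv2.fitEllipse(cv2.convexHull(cv2.findContours(m,0,1)[0][0])); print("dish scene",p,s,e,onz(a,e[0],20))
# ring
m=cv2.inRange(b["hsv"],np.array((0,0,0)),np.array((179,255,70)))[115:170,375:430]
cv2.imwrite("pics/crop.png",np.hstack([cv2.resize(b["pixels"][95:170,365:440,::-1],(390,390),interpolation=2),cv2.resize(a["pixels"][285:400,260:375,::-1],(390,390),interpolation=2)]))
for n,q in(("orange ring guess",(402,141)),("green ring guess",(323,163))): print(n,onz(b,q,8))
E
```

```text
orange [305.5 313.2] [293 294  26  39 739] [414.5 122. ] [407 117  16  11 141] [ 659.4 -234.1  155.5] 0.3488428685962972
((414.5135192871094, 122.0810775756836), (9.86393928527832, 14.467110633850098), 80.53767395019531)
green [363.3 216.6] [352 203  21  31 390] [323. 148.] [316 141  15  15 174] [601.6 -13.5 152.9] 3.763562314517291
((323.0, 148.0), (14.0, 14.0), 90.0)
Otip [409.6 110.6] [408 109   4   4  13] [ 710.2 -237.1   98. ]
Gtip [322.5 132.7] [321 131   4   4  14] [655.6 -15.3  98. ]
dish [280.6 218.1] [ 251  189   60   59 2790] ((280.5711975097656, 218.0008544921875), (58.337623596191406, 59.46419143676758), 62.491493225097656) [452.1  97.1  20. ]
dish scene [325.3 209.4] [ 295  186   57   49 2290] ((327.5279235839844, 209.73069763183594), (49.233951568603516, 64.23824310302734), 93.74916076660156) [451.9  87.2  20. ]
orange ring guess [ 658.2 -232.5    8. ]
green ring guess [600.5 -16.5   8. ]
```

View pics/crop.png

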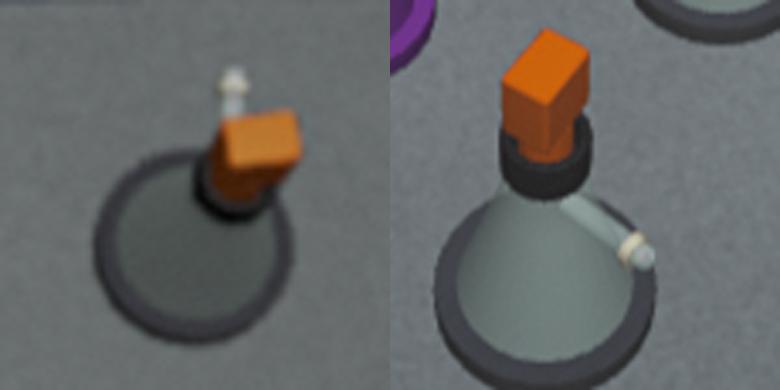

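The crop confirms the orange head sits on the clear flask, with the side arm running away from the robot. The tip is at top-view crop pixel (234,80) and the head's top-face corners are about (222,124), (295,111), (301,155), (230,168).

Run:
```python
from h import *
np.set_printoptions(precision=1,suppress=True)
from scipy.spatial.transform import Rotation as Ro
a,b=cam("scene"),cam("top")
C=np.array([onz(b,(365+x/5.2,95+y/5.2),174) for x,y in((222,124),(295,111),(301,155),(230,168))])
print(C,C.mean(0))
d=(C[1]-C[0]+C[2]-C[3]); e=C[0]-C[3]+C[1]-C[2]; print("yaw",np.degrees(np.arctan2(d[0],-d[1])),np.degrees(np.arctan2(e[1],e[0])),np.linalg.norm(d)/2,np.linalg.norm(e)/2)
# scene top face corners, z 174
S=np.array([onz(a,(260+x/3.39,285+y/3.39),174) for x,y in((113,79),(155,29),(199,50),(157,107))]); print(S,S.mean(0))
for i in range(4): v=S[(i+1)%4]-S[i]; print(np.degrees(np.arctan2(v[1],v[0])),np.linalg.norm(v))
print("tip",tri(a,(333.5,360),b,(409.9,110.4)))
print("rim scene",onz(a,(305.7,328),128))
# dish top outline scene
for p in((331,209),): print(onz(a,p,20))
s=r.read_state(); q=s["eef_rot"]; print(Ro.from_quat([q[1],q[2],q[3],q[0]]).as_matrix())
```

```text
[[ 661.  -213.9  174. ]
 [ 666.6 -247.2  174. ]
 [ 645.9 -248.7  174. ]
 [ 640.3 -216.4  174. ]] [ 653.5 -231.6  174. ]
yaw 9.646318708940857 5.523651956600533 33.22562425378424 20.80284463100323
[[ 650.5 -249.5  174. ]
 [ 646.9 -218.9  174. ]
 [ 667.8 -215.9  174. ]
 [ 672.9 -248.8  174. ]] [ 659.5 -233.3  174. ]
96.67033004820283 30.74555462038286
8.38595029163365 21.14101100183025
-81.14428289575692 33.296295383063566
-178.16142891421364 22.481110851278704
tip (array([ 712.4, -237.4,   96.2]), np.float64(2.5288926816350594))
rim scene [ 662.7 -237.7  128. ]
[456.2  94.   20. ]
[[-0.9  0.4 -0. ]
 [ 0.4  0.9 -0. ]
 [ 0.  -0.  -1. ]]
```

```bash
python3 -m inch '[[0,0,1.1,-69.7,-58.5,-1,0.7],[0,0,1.1,-69.7,-58.5,-1,0.7],[0,0,1.1,-69.7,-58.5,-1,0.7],[0,0,1.1,-69.7,-58.5,-1,0.7],[0,0,1.1,-69.7,-58.5,-1,0.7],[0,0,1.1,-69.7,-58.5,-1,0.7],[0,0,1.1,-69.7,-58.5,-1,0.7],[0,0,1.1,-69.7,-58.5,-1,0.7],[0,0,1.1,-69.7,-58.5,-1,0.7],[0,0,1.1,-69.7,-58.5,-1,0.7]]' 30
cat > where.py <<'E'
import sys
from h import *
from scipy.spatial.transform import Rotation as Ro
# args: target TCP x y z, yaw(deg) of tool y ; prints the row (turn, shift cm) from the measured pose
x=[float(v) for v in sys.argv[1:5]]
s=r.read_state(); q=s["eef_rot"]; R=Ro.from_quat([q[1],q[2],q[3],q[0]])
c,n=np.cos(np.radians(x[3])),np.sin(np.radians(x[3]))
T=Ro.from_matrix(np.array([[-n,c,0],[c,n,0],[0,0,-1]]).T.T)
np.set_printoptions(precision=3,suppress=True)
print("t",s["time"],"pos",s["ee_pos"],"gap",s["finger_gap"],"F",s["ft_force"],"yaw",np.degrees(np.arctan2(R.as_matrix()[1,1],R.as_matrix()[0,1])))
print("row",(R.inv()*T).as_rotvec(),R.inv().apply(np.array(x[:3])-s["ee_pos"])/10)
E
python3 where.py 657 -233 230 6
```

```text
time: 1.3
ee_pos: [457.5, 122.6, 228.4]
eef_rot: [0.0, 0.668, 0.744, 0.0]
ft_force: [0.6, -0.2, -0.8]
finger_gap: 61.9
gripper_force: 0.0
t 1.3 pos [457.467 122.595 228.413] gap 61.94789367151587 F [ 0.587 -0.189 -0.789] yaw 6.1858217272216365
row [ 0.001 -0.     0.003] [-37.502  16.006  -0.151]
```

```bash
python3 -m inch '[[0,0,0,-37.5,16,-0.2,0.7],[0,0,0,-37.5,16,-0.2,0.7],[0,0,0,-37.5,16,-0.2,0.7],[0,0,0,-37.5,16,-0.2,0.7],[0,0,0,-37.5,16,-0.2,0.7],[0,0,0,-37.5,16,-0.2,0.7],[0,0,0,-37.5,16,-0.2,0.7],[0,0,0,-37.5,16,-0.2,0.7],[0,0,0,-37.5,16,-0.2,0.7],[0,0,0,-37.5,16,-0.2,0.7]]'
python3 where.py 657 -233 200 6
python3 - <<'E'
from h import *
a,b=cam("scene"),cam("top")
s=r.read_state(); print([proj(c,s["ee_pos"]) for c in(a,b)])
cv2.imwrite("pics/hov.png",np.hstack([cv2.resize(b["pixels"][70:170,365:465,::-1],(390,390),interpolation=2),cv2.resize(a["pixels"][245:360,245:360,::-1],(390,390),interpolation=2)]))
E
```

```text
time: 2.3
ee_pos: [656.4, -232.4, 228.0]
eef_rot: [-0.002, 0.669, 0.744, -0.0]
ft_force: [-0.1, 0.3, 0.2]
finger_gap: 61.6
gripper_force: 0.0
t 2.3 pos [ 656.37  -232.35   227.979] gap 61.61595316470913 F [-0.082  0.285  0.206] yaw 6.064990427286506
row [-0.003 -0.002  0.001] [-0.076  0.063  2.798]
[array([305.85946893, 274.00081657]), array([420.31635238, 111.88416475])]
```

View pics/hov.png

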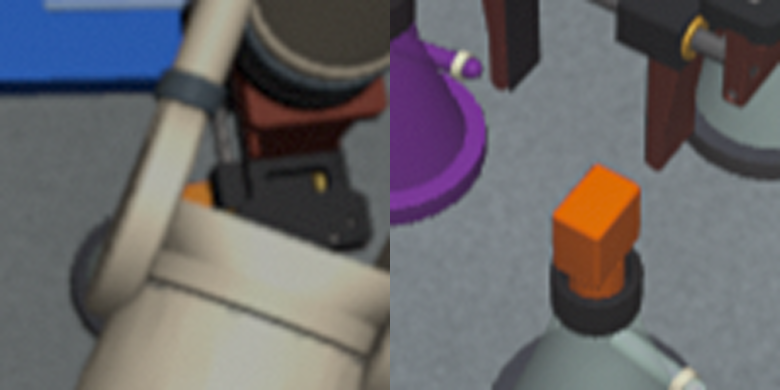

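The hover view shows the fingers aligned with the head's short side: the tips in the right-hand crop are at (503,88) and (655,168), and the head top is at (598,201). The finger line and the head edge have the same slope. I'll descend straight down.

```bash
python3 - <<'E'
from h import *
a=cam("scene"); print(proj(a,(657,-233,174)), "head top seen at 306.4,304.3")
E
python3 -m inch '[[0,0,0,0,0,2,0.7],[0,0,0,0,0,4,0.7],[0,0,0,0,0,6,0.7],[0,0,0,0,0,7.5,0.7],[0,0,0,0,0,8.6,0.7],[0,0,0,0,0,8.6,0.7]]'
python3 - <<'E'
from h import *
a=cam("scene")
cv2.imwrite("pics/down.png",cv2.resize(a["pixels"][245:360,245:360,::-1],(500,500),interpolation=2))
E
```

```text
[304.77989712 303.33775869] head top seen at 306.4,304.3
time: 3.05
ee_pos: [655.7, -230.0, 142.8]
eef_rot: [-0.001, 0.668, 0.745, -0.0]
ft_force: [-0.2, 0.4, -0.4]
finger_gap: 61.5
gripper_force: 0.0
```

View pics/down.png

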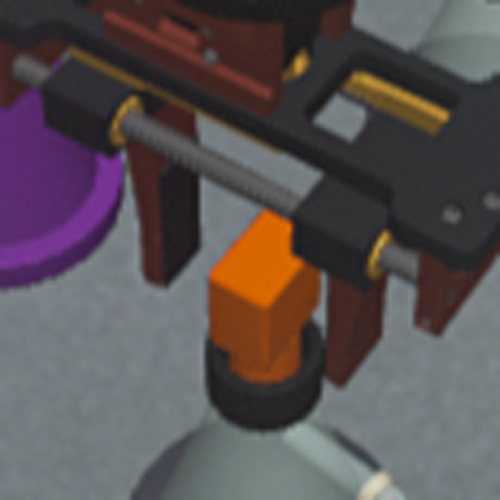

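The view shows the head between the fingers, with gaps at columns 198-210 and 320-330, so it is centred. I'll nudge about 3 mm and close gently.

```bash
python3 -m inch '[[0,0,0,-0.4,0.2,0,0.7],[0,0,0,-0.4,0.2,0,0.35],[0,0,0,-0.4,0.2,0,0.2],[0,0,0,-0.4,0.2,0,0.2],[0,0,0,-0.4,0.2,0,0.2],[0,0,0,-0.4,0.2,0,0.2],[0,0,0,-0.4,0.2,0,0.2]]' 10; python3 where.py 657 -233 142 6
```

```text
time: 3.8
ee_pos: [658.8, -234.8, 144.2]
eef_rot: [-0.0, 0.668, 0.744, -0.0]
ft_force: [-1.3, -0.1, -0.1]
finger_gap: 24.3
gripper_force: 10.0
t 3.8 pos [ 658.754 -234.83   144.174] gap 24.31372017909007 F [-1.34  -0.076 -0.061] yaw 6.187477369050189
row [-0.     0.     0.003] [ 0.201 -0.155  0.217]
```

```bash
python3 -m inch '[[0,0,0,0,0,0,0.1],[0,0,0,0,0,0,0.1],[0.045,0,0,0,0.11,0,0.1],[0.09,0,0,0,0.22,0.01,0.1],[0.135,0,0,0,0.34,0.02,0.1],[0.18,0,0,0,0.45,0.04,0.1],[0.18,0,0,0,0.45,0.04,0.1],[0.18,0,0,0,0.45,0.04,0.1],[0.18,0,0,0,0.45,0.04,0.1]]' 40; python3 where.py 657 -233 142 6
python3 - <<'E'
from h import *
a=cam("scene")
cv2.imwrite("pics/rock.png",cv2.resize(a["pixels"][245:360,245:360,::-1],(500,500),interpolation=2))
E
```

```text
time: 4.7
ee_pos: [663.8, -234.2, 145.2]
eef_rot: [-0.059, 0.665, 0.741, -0.066]
ft_force: [-0.1, 1.9, 5.2]
finger_gap: 23.4
gripper_force: 40.0
t 4.7 pos [ 663.774 -234.154  145.153] gap 23.443717248769847 F [-0.101  1.896  5.185] yaw 6.1980603193652835
row [-0.178  0.001  0.004] [ 0.188 -0.595  0.427]
```

View pics/rock.png

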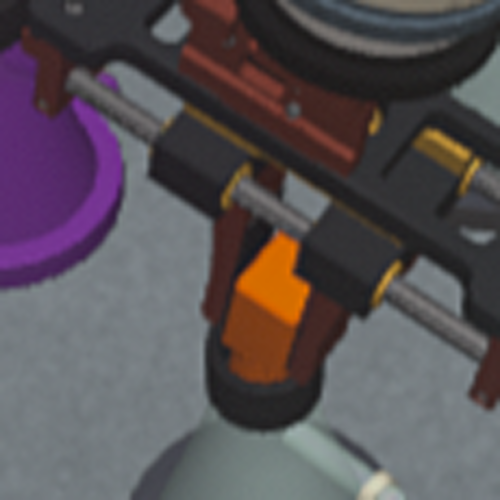

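The stopper and gripper are visibly tilted about 10° towards the arm, and the plug is still in the neck. Now I'll rock it the other way.

```bash
python3 -m inch '[[-0.06,0,0,0,-0.15,0.005,0.1],[-0.12,0,0,0,-0.3,0.02,0.1],[-0.18,0,0,0,-0.45,0.04,0.1],[-0.24,0,0,0,-0.6,0.07,0.1],[-0.3,0,0,0,-0.74,0.11,0.1],[-0.36,0,0,0,-0.885,0.16,0.1],[-0.36,0,0,0,-0.885,0.16,0.1],[-0.36,0,0,0,-0.885,0.16,0.1],[-0.36,0,0,0,-0.885,0.16,0.1]]'; python3 where.py 657 -233 142 6
python3 - <<'E'
from h import *
a=cam("scene")
cv2.imwrite("pics/rock2.png",cv2.resize(a["pixels"][245:360,245:360,::-1],(500,500),interpolation=2))
E
```

```text
time: 5.65
ee_pos: [654.7, -235.6, 146.2]
eef_rot: [0.062, 0.665, 0.741, 0.067]
ft_force: [-1.1, 0.2, 6.8]
finger_gap: 23.6
gripper_force: 40.0
t 5.65 pos [ 654.654 -235.631  146.164] gap 23.573227562246743 F [-1.149  0.245  6.825] yaw 6.185418767097664
row [0.183 0.001 0.003] [0.237 0.181 0.457]
```

View pics/rock2.png

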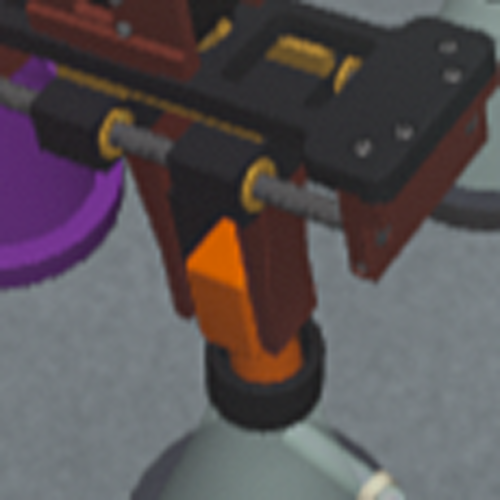

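The stopper is now tilted the other way, still seated. Upright again, then straight up.

```bash
python3 -m inch '[[0.06,0,0,0,0.15,0,0.1],[0.12,0,0,0,0.3,0.02,0.1],[0.18,0,0,0,0.45,0.04,0.1],[0.18,0,0,0,0.45,0.04,0.1]]'
python3 -m inch '[[0,0,0,0,0,-0.4,0.1],[0,0,0,0,0,-0.8,0.1],[0,0,0,0,0,-1.2,0.1],[0,0,0,0,0,-1.6,0.1],[0,0,0,0,0,-2,0.1],[0,0,0,0,0,-2.4,0.1],[0,0,0,0,0,-3,0.1],[0,0,0,0,0,-4,0.1],[0,0,0,0,0,-6,0.1],[0,0,0,0,0,-8,0.1]]'
python3 where.py 454 95 225 6
python3 - <<'E'
from h import *
a,b=cam("scene"),cam("top")
cv2.imwrite("pics/up.png",np.hstack([cv2.resize(a["pixels"][215:335,245:365,::-1],(390,390),interpolation=2),cv2.resize(a["pixels"][150:270,260:380,::-1],(390,390),interpolation=2)]))
E
```

```text
time: 6.1
ee_pos: [659.5, -235.0, 144.3]
eef_rot: [-0.0, 0.668, 0.744, -0.001]
ft_force: [-0.8, -2.4, 4.3]
finger_gap: 23.8
gripper_force: 40.0
time: 7.1
ee_pos: [658.7, -234.7, 225.7]
eef_rot: [0.0, 0.668, 0.744, 0.0]
ft_force: [0.5, 0.1, 0.7]
finger_gap: 23.9
gripper_force: 40.0
t 7.1 pos [ 658.672 -234.668  225.726] gap 23.859642750170345 F [0.471 0.075 0.736] yaw 6.190568701977282
row [0.    0.    0.003] [ 34.982 -16.793   0.063]
```

View pics/up.png

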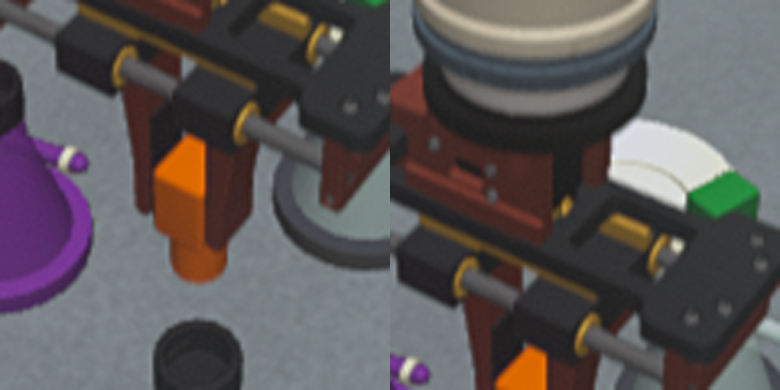

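The stopper hangs upright in the fingers (crop (195,210)), clear of the neck (196,345). The green stopper is in place. Moving over the dish.

```bash
python3 -m inch '[[0,0,0,3,-1.4,-1,0.1],[0,0,0,7,-3.4,-1,0.1],[0,0,0,11.5,-5.5,-1,0.1],[0,0,0,16,-7.7,-1,0.1],[0,0,0,20.5,-9.8,-1,0.1],[0,0,0,25,-12,-1,0.1],[0,0,0,29.5,-14.2,-1,0.1],[0,0,0,33,-15.8,-1,0.1],[0,0,0,35,-16.8,-1,0.1],[0,0,0,35,-16.8,-1,0.1]]'
python3 where.py 453 95 60 6
python3 - <<'E'
from h import *
a=cam("scene")
cv2.imwrite("pics/dish.png",cv2.resize(a["pixels"][120:270,260:410,::-1],(500,500),interpolation=2))
E
```

```text
time: 8.2
ee_pos: [452.8, 97.2, 234.4]
eef_rot: [0.0, 0.666, 0.746, 0.001]
ft_force: [0.6, -0.0, -0.3]
finger_gap: 23.7
gripper_force: 40.0
t 8.2 pos [452.813  97.157 234.425] gap 23.695868357615744 F [ 0.572 -0.033 -0.326] yaw 6.411915149044961
row [ 0.001 -0.001  0.007] [-0.229 -0.024 17.442]
```

View pics/dish.png

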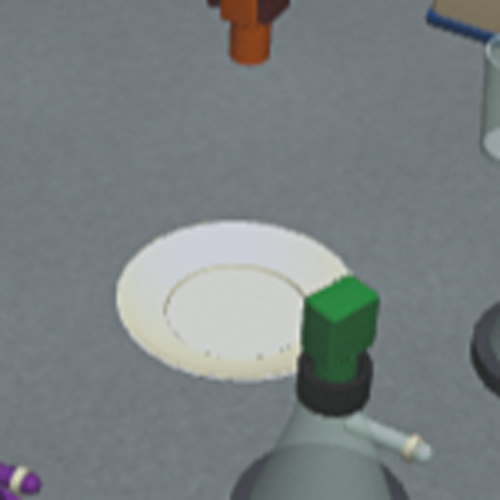

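The stopper hangs over the dish floor, whose centre is at crop (237,313). The green stopper is undisturbed. I'll lower it.

```bash
python3 -m inch '[[0,0,0,0,0,3,0.1],[0,0,0,0,0,6,0.1],[0,0,0,0,0,9,0.1],[0,0,0,0,0,12,0.1],[0,0,0,0,0,14.5,0.1],[0,0,0,0,0,16.5,0.1],[0,0,0,0,0,18,0.1],[0,0,0,0,0,18.4,0.1],[0,0,0,0,0,18.4,0.1]]'
python3 -m inch '[[0,0,0,0,0,0.2,0.1],[0,0,0,0,0,0.4,0.1],[0,0,0,0,0,0.6,0.1],[0,0,0,0,0,0.8,0.1],[0,0,0,0,0,0.8,0.1],[0,0,0,0,0,0.8,0.1]]'
```

```text
time: 9.15
ee_pos: [454.1, 94.5, 49.8]
eef_rot: [-0.0, 0.668, 0.744, -0.0]
ft_force: [-0.3, 1.2, -0.1]
finger_gap: 23.9
gripper_force: 40.0
time: 9.75
ee_pos: [454.1, 95.1, 42.2]
eef_rot: [0.0, 0.668, 0.744, 0.0]
ft_force: [-0.1, -0.2, -0.2]
finger_gap: 24.0
gripper_force: 40.0
```

```bash
python3 -m inch '[[0,0,0,0,0,0.1,0.1],[0,0,0,0,0,0.2,0.1],[0,0,0,0,0,0.3,0.1],[0,0,0,0,0,0.3,0.1]]'; python3 -m inch '[[0,0,0,0,0,0.1,0.1],[0,0,0,0,0,0.2,0.1],[0,0,0,0,0,0.2,0.1]]'
```

```text
time: 10.15
ee_pos: [454.1, 95.0, 39.1]
eef_rot: [0.0, 0.668, 0.744, -0.0]
ft_force: [-0.3, 0.0, -0.2]
finger_gap: 24.2
gripper_force: 40.0
time: 10.45
ee_pos: [454.2, 95.1, 39.0]
eef_rot: [0.0, 0.668, 0.744, 0.0]
ft_force: [-5.6, -0.7, 10.5]
finger_gap: 23.8
gripper_force: 40.0
```

Contact with the floor (10 N). I'll ease back 1 mm, open gently and retreat.

```bash
python3 -m inch '[[0,0,0,0,0,-0.15,0.1],[0,0,0,0,0,-0.15,0.1],[0,0,0,0,0,-0.15,0.3],[0,0,0,0,0,-0.15,0.45],[0,0,0,0,0,-0.15,0.6],[0,0,0,0,0,-0.15,0.7],[0,0,0,0,0,-0.15,0.7],[0,0,0,0,0,-0.15,0.7]]' 5
python3 -m inch '[[0,0,0,0,0,-1,0.7],[0,0,0,0,0,-3,0.7],[0,0,0,0,0,-6,0.7],[0,0,0,0,0,-10,0.7],[0,0,0,0,0,-14,0.7],[0,0,0,0,0,-18,0.7],[0,0,0,0,0,-18,0.7],[0,0,0,0,0,-18,0.7]]'
python3 - <<'E'
from h import *
a=cam("scene")
cv2.imwrite("pics/end.png",cv2.resize(a["pixels"][120:270,260:410,::-1],(500,500),interpolation=2))
E
```

```text
time: 11.25
ee_pos: [454.1, 95.1, 38.6]
eef_rot: [-0.0, 0.668, 0.744, -0.0]
ft_force: [-0.6, -0.4, -0.3]
finger_gap: 60.6
gripper_force: 0.0
time: 12.05
ee_pos: [454.6, 95.1, 220.3]
eef_rot: [0.001, 0.668, 0.744, 0.001]
ft_force: [-0.5, 0.2, -1.2]
finger_gap: 61.3
gripper_force: 0.0
```

View pics/end.png

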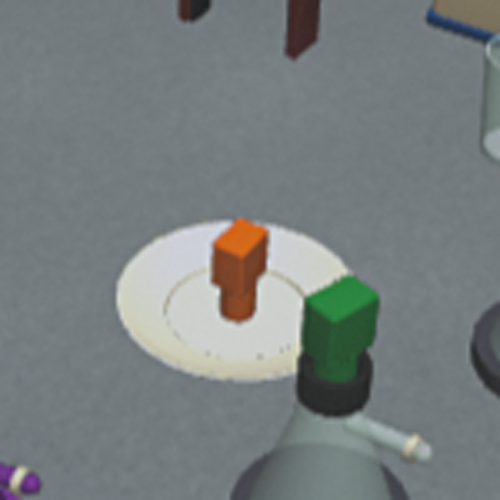

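The stopper stands in the middle of the dish (238,270) and the fingers are clear.

```bash
python3 -c "
from rig import r
print(r.sign_off())"
```

```text
the job is handed in; nothing more can be done
None
```

I rocked the orange stopper about ten degrees each way, pulled it straight up, and stood it in the white dish with the green stopper left in its flask; the job was handed in at about 12 s, and no verdict was returned.

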